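# Lock a pearl carrier in the drilling jig

### The job

Get the pearl carrier ready for drilling: push it along the jig's channel until it sits fully home against the steel end stop, then press the raised red pad of the jig's rocker down with a fingertip so that it flips over and its tooth locks the carrier in. Keep the flipped pad pressed gently but firmly on its stop for a good second so that the catch bites, then let go. Never force the carrier or the rocker, and leave the two shells of pearls and the glass jar where they are.

Things in the scene. Friction and masses are not known exactly. Their poses are not given: they have to be found in the camera images.
- jig: Wooden drilling jig fixed to the bench, 210 mm long (x -100 to +110 mm), 110 mm wide. Origin: mid-channel, on the bench surface; x runs along the channel to the end stop, y to the rocker's side, z up. Channel floor 36 mm above the bench, 63 mm wide between brass rails (8 mm thick, tops 52 mm above the bench); open at its -x end.
- stop_face (a point): Foot of the end stop's inner face (x = 90 mm in the jig, on the channel floor, mid-channel); axes as the jig's. The steel stop is 30 mm high above the floor.
- carrier: Loose pale wooden block 80 (x, along the channel) x 60 x 34 mm high, about 0.25 kg, three pearls on top (49 mm high over all). Origin: centre of its underside, x to the end stop. Starts in the channel 20 to 60 mm short of the stop; slides with 1 to 4 N. Home = front face on the stop, rear face then at x = 10 mm in the jig. Pushing it with more than 22 N is forcing.
- carrier_nose (a point): Lower edge of the carrier's front (+x) face, mid-width; home when it is within 2.5 mm of stop_face along the jig's x.
- rocker: Steel rocker, hinged on a level axle parallel to the jig's x; origin on the axle, at x 3, y 50, z 34 mm in the jig. At the start its axes are the jig's, red pad up; flipped, it is turned 0.60 rad about the jig's -x (z axis tilted so far) on a rigid stop. Over-centre: the pad resists with about 6 N at first, falling to mid travel, then snaps away from the finger to the stop and stays.
- pad (a point): Centre of the top of the red pad (34 mm square), moves with the rocker. In the jig at x 3, y 102, z 62 mm at the start, sloping 0.3 rad up away from the channel; flipped, y 109, z 27 mm, sloping the other way. A vertical press at y 104 stays on it. The catch bites when the flipped pad is pressed on its stop with 3 to 14 N for 1 s unbroken (aim for 7 N). Over 22 N on the rocker at any time is forcing.
- tooth (a point): Tip of the rocker's other arm (8 mm wide along the jig's x), under the floor slot (x -8 to 14 mm in the jig) at the start. When the rocker is flipped it rises to about 20 mm above the channel floor at x -1 to 7 mm, 3 mm behind a carrier that is home; it comes up under one that is more than 3 mm short. Take the finger out of the channel first.
- shell_gold: Oyster shell dish holding golden pearls, about 100 mm across, 22 mm high; origin under its centre. Stands beside the jig; leave it alone.
- shell_grey: Oyster shell dish holding dark grey pearls, about 100 mm across, 22 mm high; origin under its centre. Stands beside the jig; leave it alone.
- jar: Small glass jar with white cap, 48 mm diameter, 70 mm high; origin under its centre. Leave it alone.
There are look-alikes about, which are no part of the job. Of the things shaped like the carrier, the wooden one is meant.

How it is judged:
On the way, in this order (a step that is already met when the one before it is completed fails the run):
1. the carrier is home: its front face within 2.5 mm of the end stop, flat in the channel, while the rocker is still up (x of carrier_nose in the frame of stop_face above -0.0025 m and y of carrier_nose in the frame of stop_face between -0.005 and 0.005 m and z of carrier_nose in the frame of stop_face below 0.004 m and angle between rocker's own z axis and vertical below 0.3 rad), for 0.2 s.
2. the rocker is flipped and a finger presses it on its stop with 3 to 14 N for 1 s without a break, the carrier still home (x of carrier_nose in the frame of stop_face above -0.0025 m and angle between rocker's own z axis and vertical above 0.56 rad and contact force between rocker and the fingers between 3 and 14 N), for 1 s.
At the end, for the whole second after the job is handed in: The carrier lies flat in the channel at rest, its front face within 2.5 mm of the end stop, and the rocker is flipped fully down (tilted at least 0.56 of 0.60 rad) (x of carrier_nose in the frame of stop_face above -0.0025 m and y of carrier_nose in the frame of stop_face between -0.005 and 0.005 m and z of carrier_nose in the frame of stop_face below 0.004 m and angle between rocker's own z axis and vertical above 0.56 rad and linear speed of carrier below 0.01 m/s); the robot touches nothing.
It fails at once if the rocker is forced: more than 22 N on it (contact force between rocker and anything else above 22 N).
It fails at once if the carrier is forced: pushed with more than 22 N (contact force between carrier and the fingers above 22 N or contact force between carrier and the arm above 22 N).
It fails at once if the shell of golden pearls is moved by more than 20 mm or tipped (distance of shell_gold from where it was at the start of the episode above 0.02 m or angle between shell_gold's own z axis and vertical above 0.3 rad).
It fails at once if the shell of grey pearls is moved by more than 20 mm or tipped (distance of shell_grey from where it was at the start of the episode above 0.02 m or angle between shell_grey's own z axis and vertical above 0.3 rad).
It fails at once if the jar is moved by more than 20 mm or tipped (distance of jar from where it was at the start of the episode above 0.02 m or angle between jar's own z axis and vertical above 0.3 rad).
It also fails if it takes over 59 s, if anything falls off the work surface, if the arm or the gripper's body presses on something with over 40 N, if the wrist force passes 120 N, or if a joint passes its speed limit or range.

### The arm

A 6-joint arm with a two-finger parallel gripper is mounted at the origin on the work surface. World frame = base frame: x ahead of the robot, y to its left, z up, the work surface at z = 0. Lengths are in m, angles in rad, forces in N, time in s.
With the tool pointing down it reaches from about 0.35 to 0.775 m from the base axis. Payload 5.5 kg.
Tool frame: the origin (TCP) lies midway between the tips of the shut fingers; the grasp point (between the pads) lies bot.tcp_to_grasp behind it (bot.tcp_to_grasp is the distance from the TCP to the grasp point, in m); z points along the fingers, y is the line along which they close (so a half turn about z gives the same grasp; the last joint's range is limited). The gripper opens to 85 mm and grips with 20 to 120 N. Pads are 22 mm wide; open, the fingers measure 114 mm over their backs; the gripper's body (76 mm by 85 mm) begins 54 mm behind the grasp point. The pads swing forward as they close: fully open they stand 13 mm farther back than shut.
Start: joints at [1.048, 0.313, 0.046, 1.304, 0, 1.431], TCP at [0.215, 0.533, 0.231] pointing down, gripper open.
Joint ranges: [-2.76, 2.76], [-0.86, 1.69], [-1.03, 1.26], [-2.2, 2.34], [-1.47, 1.5], [-3.14, 3.14]. Speed limits (rad/s): [2.57, 2.57, 3.14, 3.14, 3.14, 3.14].

### API

Orientations are given as a unit quaternion [x, y, z, w].
In Python, from station import bot, imaging gives the robot as it stands.
- The arm moves only by the tool drive_tool, never from a script. Its argument "rows" is text: rows parted by semicolons, each of 5 numbers parted by spaces: the gripper command: -1 is fully open, 1 is shut, values between are in proportion, then the shift along the tool's x, y, z in mm, then the turn about the tool's z in degrees. In form: hand tx ty tz roll; .... A call has exactly 8 rows; each row shifts and turns the commanded pose from where the row before left it, along the tool's axes as they then stand; what a row does not reach is not made up. A row lasts 1/10 s, in which the tool goes at most 50 mm and 8.59 degrees, less where a joint would pass 70% of its speed; a pose out of reach is approached as far as the arm can. A call is refused whole if a number of a shift passes 50 or a number of a turn 8.59, either way. A call with a gripper value outside its range is refused whole. The fingers move at their own pace and stop on an object; "force" is the grip in N (left out, the last holds). Time passes only in rows, so rows that do not move let the fingers close, or fill a call up. It gives the time, the measured TCP pose, the force, the opening and the grip force at its end, in the units of the state.
- bot.get_obs(): the state, without advancing time (a new reading comes with each control period).
- imaging.read_camera(name): name is "side" or "top" or "wrist"; returns the picture (480x640x3 uint8, red, green, blue); there is no depth.
- imaging.camera_params(name): a dict with "fx", "fy", "cx", "cy" (pixels), "D" ([k1, k2, p1, p2, k3] as OpenCV has them; the pictures are not rectified), "R" (3x3) and "t" (3): a world point X has camera coordinates R X + t; the wrist camera has in their place "tool_from_camera" (4x4, takes a point from camera to tool coordinates, whose origin is the TCP and whose axes are the flange's). Camera axes: x right, y down, z forward; pixel columns grow to the right and rows downward; lengths in m; the calibration is good to about 2 mm. A picture is of the moment at which its call begins: read the wrist's pose just before it. camera_params takes no time and is no camera call.
- bot.hand_in(): hands the job in; it is judged then, once.
The state is a dict: "t": time; "qpos": joint angles; "joint_vel": joint speeds; "effort": joint torques, N m; "ee_pos": TCP position; "eef_rot": TCP orientation; "ft_force": force on the tool from outside, world axes, zero at the start; "moment": the same for the moment, N m; "grip_width": opening from 0.0 (shut) to 1.0 (fully open); "grip_force": force on a finger pad.
Only numpy, scipy, OpenCV 4.12 (cv2) and the standard library are available. Lean on these libraries where they do the work, as an engineer would, in place of code of your own. Each camera call takes 0.05 s, during which the arm holds its last target. There are 200 camera calls.

## Working session

There is one attempt and no reset: what is moved stays moved. The work goes in short steps, Python scripts to look and compute and a tool call to move; the robot and the scene stay as the last step left them, time stands still between calls to the robot, and variables do not carry over. Pictures are saved under pics/ and viewed, at most 10 in all, crops included, and the job is handed in when it is done.

Besides the shell and the picture viewer there is one more tool, called after ">>>" as name(argument=value, ...) on one line, values as JSON. drive_tool: Moves the arm, as the interface text tells. Its arguments: {"type":"object","properties":{"rows":{"type":"string"},"force":{"type":"number"}},"required":["rows"]}

```bash
mkdir -p pics; ls
python3 - <<'E'
from station import bot, imaging
import cv2, numpy as np
o=bot.get_obs(); print({k:np.round(v,3) for k,v in o.items()}, bot.tcp_to_grasp)
for n in("top","side"):
    im=imaging.read_camera(n); cv2.imwrite(f"pics/{n}0.png",im[:,:,::-1])
    p=imaging.camera_params(n); print(n,{k:np.round(v,3).tolist() for k,v in p.items()})
print({k:np.round(v,4).tolist() for k,v in imaging.camera_params("wrist").items()})
E
```

```text
pics
{'t': np.float64(0.0), 'qpos': array([1.048, 0.314, 0.045, 1.304, 0.   , 1.431]), 'joint_vel': array([ 0.002,  0.001, -0.002,  0.001, -0.001, -0.   ]), 'effort': array([-3.0000e-03, -4.8063e+01,  2.9853e+01,  1.9000e-02, -0.0000e+00,
       -0.0000e+00]), 'ee_pos': array([0.215, 0.533, 0.23 ]), 'eef_rot': array([ 0.19 ,  0.982, -0.001, -0.   ]), 'ft_force': array([0.642, 0.124, 1.18 ]), 'moment': array([ 0.013, -0.01 , -0.006]), 'grip_force': np.float64(0.0), 'grip_width': np.float64(1.001)} 0.0187
top {'fx': 537.49, 'fy': 537.49, 'cx': 319.178, 'cy': 235.733, 'D': [0.041, 0.0, 0.0, 0.0, 0.0], 'R': [[-0.015, -0.999, 0.035], [-0.996, 0.012, -0.085], [0.085, -0.036, -0.996]], 't': [0.032, 0.613, 0.971]}
side {'fx': 460.16, 'fy': 460.16, 'cx': 315.487, 'cy': 240.868, 'D': [0.036, 0.0, 0.0, 0.0, 0.0], 'R': [[-0.83, -0.558, 0.004], [-0.433, 0.64, -0.635], [0.352, -0.528, -0.773]], 't': [0.523, 0.264, 0.623]}
{'fx': 371.0658, 'fy': 371.0658, 'cx': 326.2148, 'cy': 237.9791, 'D': [-0.0705, 0.0, 0.0, 0.0, 0.0], 'tool_from_camera': [[-0.0002, -0.9455, -0.3256, 0.0835], [1.0, -0.0001, -0.0003, -0.0013], [0.0003, -0.3256, 0.9455, -0.1417], [0.0, 0.0, 0.0, 1.0]]}
```

View pics/top0.png

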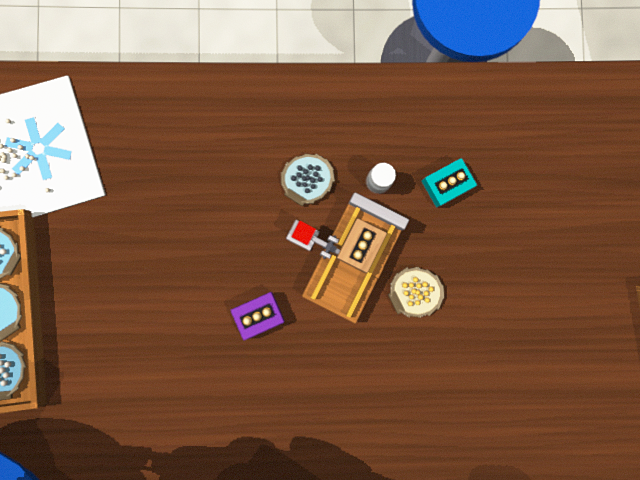

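View pics/side0.png

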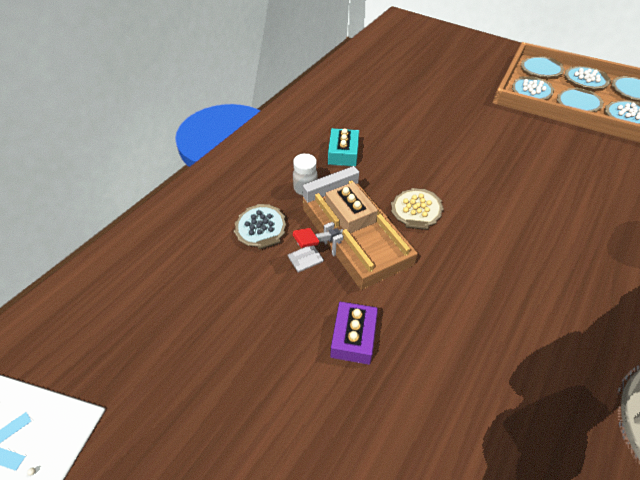

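Candidates shaped like the carrier in the top view are the wooden block in the jig channel (364,245), the teal block (450,183) and the purple block (257,316). The wooden one in the channel fits the description. I'll confirm it in an enlarged crop.

```bash
cat > h.py <<'E'
from station import bot, imaging
import cv2, numpy as np
from scipy.spatial.transform import Rotation as Ro
def ray(n,uv,obs=None):
    p=imaging.camera_params(n)
    K=np.array([[p['fx'],0,p['cx']],[0,p['fy'],p['cy']],[0,0,1]])
    q=cv2.undistortPoints(np.float64(uv).reshape(-1,1,2),K,np.float64(p['D'])).reshape(-1,2)
    d=np.c_[q,np.ones(len(q))]
    if n=="wrist":
        T=np.array(p['tool_from_camera']); Rt=Ro.from_quat(obs['eef_rot']).as_matrix()
        return Rt@T[:3,3]+obs['ee_pos'], d@(Rt@T[:3,:3]).T
    R=np.array(p['R']); return -R.T@np.array(p['t']), d@R
def onz(n,uv,z,obs=None):
    c,d=ray(n,uv,obs); return c+d*((z-c[2])/d[:,2:])
E
python3 - <<'E'
from h import *
im=cv2.imread("pics/top0.png")
cv2.imwrite("pics/crop0.png",cv2.resize(im[180:330,270:430],None,fx=4,fy=4,interpolation=cv2.INTER_CUBIC))
hsv=cv2.cvtColor(im,cv2.COLOR_BGR2HSV)
def comps(m,z,k,box=(180,330,270,430)):
    w=np.zeros_like(m); a,b,c,d=box; w[a:b,c:d]=m[a:b,c:d]
    cs=sorted(cv2.findContours(w,cv2.RETR_EXTERNAL,cv2.CHAIN_APPROX_NONE)[0],key=cv2.contourArea)[::-1][:k]
    for c in cs:
        r=cv2.minAreaRect(c); bx=cv2.boxPoints(r); P=onz("top",np.vstack([[r[0]],bx]),z)
        print(z,cv2.contourArea(c),np.round(r[0],1),np.round(bx).tolist(),"\n  ",np.round(P[:,:2],4).tolist())
print("red");comps(cv2.inRange(hsv,(0,200,120),(4,255,255)),.062,1)
print("brass");comps(cv2.inRange(hsv,(20,150,170),(30,255,255)),.052,3,(200,320,300,410))
print("steel");comps(cv2.inRange(hsv,(100,0,130),(140,60,255)),.066,3,(185,240,340,415))
E
```

```text
red
0.062 293.0 [303.4 232.2] [[291.0, 236.0], [299.0, 220.0], [315.0, 228.0], [307.0, 244.0]] 
   [[0.6167, 0.0537], [0.6098, 0.0752], [0.6383, 0.0606], [0.6236, 0.0322], [0.5951, 0.0469]]
brass
0.052 155.5 [358.4 294.2] [[346.0, 315.0], [367.0, 271.0], [371.0, 273.0], [350.0, 317.0]] 
   [[0.505, -0.0435], [0.4683, -0.0206], [0.5455, -0.0594], [0.542, -0.0666], [0.4648, -0.0278]]
0.052 140.0 [323.1 276.8] [[311.0, 297.0], [332.0, 255.0], [335.0, 256.0], [314.0, 299.0]] 
   [[0.5369, 0.0193], [0.5006, 0.0419], [0.5765, 0.0023], [0.5736, -0.0034], [0.4977, 0.0362]]
0.052 89.5 [348.5 226. ] [[338.0, 243.0], [356.0, 207.0], [359.0, 209.0], [341.0, 245.0]] 
   [[0.628, -0.0281], [0.5966, -0.0081], [0.6625, -0.0424], [0.6595, -0.0482], [0.5936, -0.0139]]
steel
0.066 0.0 [379. 188.] [[379.0, 188.0], [379.0, 188.0], [379.0, 188.0], [379.0, 188.0]] 
   [[0.6945, -0.083], [0.6945, -0.083], [0.6945, -0.083], [0.6945, -0.083], [0.6945, -0.083]]
0.066 0.0 [366. 199.] [[366.0, 199.0], [366.0, 199.0], [366.0, 199.0], [366.0, 199.0]] 
   [[0.6748, -0.0592], [0.6748, -0.0592], [0.6748, -0.0592], [0.6748, -0.0592], [0.6748, -0.0592]]
0.066 0.0 [357.5 205.5] [[358.0, 206.0], [358.0, 206.0], [357.0, 205.0], [357.0, 205.0]] 
   [[0.6632, -0.0437], [0.6623, -0.0445], [0.6623, -0.0445], [0.6641, -0.0428], [0.6641, -0.0428]]
```

View pics/crop0.png

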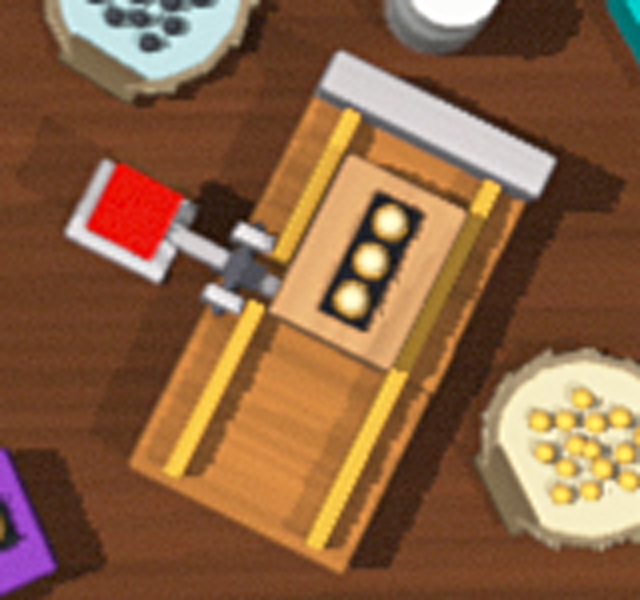

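The crop confirms it: the pale wooden carrier lies in the channel. Its top corners are at crop (345,155), (467,208), (388,370) and (270,312). The red pad is up at (135,210) and the steel stop's inner top edge is centred around (431,140).

```bash
cat >> h.py <<'E'
J0=np.array([.5675,-.0355]); YAW=np.deg2rad(-27.1)
def jig(P):
    c,s=np.cos(YAW),np.sin(YAW); d=np.atleast_2d(P)[:,:2]-J0
    return np.c_[d@[c,s],d@[-s,c]]*1000
E
python3 - <<'E'
from h import *
f=lambda L:np.array(L)/4+[270,180]
np.set_printoptions(suppress=True,precision=1)
print("carrier top",jig(onz("top",f([[345,155],[467,208],[388,370],[270,312]]),.070)))
print("stop inner/outer top",jig(onz("top",f([[320,88],[542,193],[338,52],[556,158]]),.066)))
print("jig rear corners",jig(onz("top",f([[132,464],[342,572]]),.036)))
print("pad",jig([.6167,.0537]),"rails",jig([[.499,.039],[.4665,-.0242],[.6610,-.0453],[.5437,-.063]]))
S=lambda uv,z:jig(onz("side",uv,z))
print("side stop inner top",S([[306,196],[358,177]],.066),"jig rear corner",S([[362,285],[415,255]],.036))
o=bot.get_obs();R=Ro.from_quat(o['eef_rot']).as_matrix();print(R,jig(o['ee_pos']),np.degrees(np.arctan2(R[1,0],R[0,0])))
E
```

```text
carrier top [[ 65.9  28.1]
 [ 68.8 -31. ]
 [-11.5 -30.7]
 [-11.7  27.3]]
stop inner/outer top [[ 88.6  51.2]
 [ 90.5 -58.6]
 [106.9  51.1]
 [107.5 -57.5]]
jig rear corners [[ -99.1   51.7]
 [-100.5  -55.2]]
pad [[  3.2 101.8]] rails [[-94.9  35.1]
 [-95.1 -36. ]
 [ 87.7  33.9]
 [ -8.7 -35.3]]
side stop inner top [[ 80.5  57.2]
 [ 77.7 -50.2]] jig rear corner [[-111.6   59.4]
 [-103.4  -51. ]]
[[-0.9  0.4 -0. ]
 [ 0.4  0.9 -0. ]
 [ 0.  -0.  -1. ]] [[-573.2  345.3]] 158.06633053525923
```

>>> drive_tool(rows="1 0 0 0 5.2; 1 -35 -23 0 0; 1 -35 -23 0 0; 1 -35 -23 0 0; 1 -35 -23 0 0; 1 -35 -23 0 0; 1 -35 -23 0 0; 1 -35 -23 0 0", force=40)

```text
t: 0.9
ee_pos: [0.3597, 0.2768, 0.2311]
eef_rot: [0.234, 0.972, -0.0, -0.0]
ft_force: [0.8, 0.8, 0.3]
grip_width: -0.002
grip_force: 0.0
```

>>> drive_tool(rows="1 -35 -23 0 0; 1 -35 -23 0 0; 1 -35 -23 0 0; 1 -35 -23 0 0; 1 -35 -23 0 0; 1 -35 -23 0 0; 1 -35 -23 0 0; 1 -30 -20 0 0")

```text
t: 1.7
ee_pos: [0.5222, -0.0101, 0.2309]
eef_rot: [0.235, 0.972, -0.0, -0.0]
ft_force: [0.2, -0.1, -0.1]
grip_width: 0.002
grip_force: 0.0
```

```bash
cat > st.py <<'E'
from h import *
np.set_printoptions(suppress=True,precision=2)
o=bot.get_obs();R=Ro.from_quat(o['eef_rot']).as_matrix()
c,s=np.cos(YAW),np.sin(YAW);F=o['ft_force']
print("t",o['t'],"jig",jig(o['ee_pos'])[0],"z",o['ee_pos'][2]*1000,"yaw",np.degrees(np.arctan2(R[1,0],R[0,0])),"Fjig",c*F[0]+s*F[1],-s*F[0]+c*F[1],F[2],"grip",o['grip_width'])
E
python3 st.py
python3 - <<'E'
from h import *
cv2.imwrite("pics/w1.png",imaging.read_camera("wrist")[:,:,::-1])
E
```

```text
t 1.7 jig [-51.91   1.96] z 230.85348982137864 yaw 152.8131979398338 Fjig 0.25018594829063023 0.04424213968751327 -0.1105624926046394 grip 0.001965910104584197
```

View pics/w1.png

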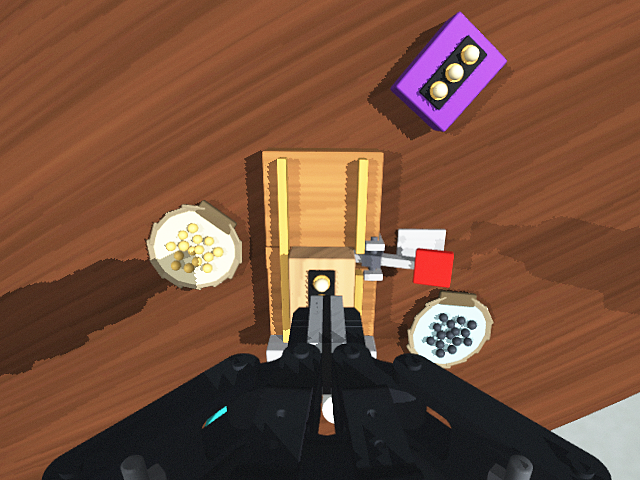

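The wrist view shows the channel rails at u≈282 and 362 near row 200, the carrier's rear edge at v≈248–260, and the red pad at (434,268). I'll check the jig frame against it while descending behind the carrier.

Run:
```python
from h import *
np.set_printoptions(suppress=True,precision=1)
o=bot.get_obs(); im=cv2.imread("pics/w1.png");hsv=cv2.cvtColor(im,cv2.COLOR_BGR2HSV)
m=cv2.inRange(hsv,(0,200,120),(4,255,255));M=cv2.moments(m[240:300,400:470]*1.0)
uv=[M['m10']/M['m00']+400,M['m01']/M['m00']+240];print("pad",uv,jig(onz("wrist",[uv],.062,o)))
b=cv2.inRange(hsv,(20,150,150),(30,255,255))
for v in(180,220,240):
    x=np.where(b[v,270:380])[0]+270;l,r=x[x<320].mean(),x[x>320].mean();print("rails",l,r,jig(onz("wrist",[[l,v],[r,v]],.052,o)))
print("jig rear edge",jig(onz("wrist",[[322,152]],.036,o)))
print([im[v,305:318].mean((0)).astype(int).tolist()[::-1] for v in range(240,272,2)])
for v in(248,260):print(v,jig(onz("wrist",[[310,v]],.07,o)),jig(onz("wrist",[[310,v]],.036,o)))
```

```text
pad [433.0580693815988, 267.4313725490196] [[ 5.4 95.5]]
rails nan nan [[nan nan]
 [nan nan]]
rails nan nan [[nan nan]
 [nan nan]]
rails nan nan [[nan nan]
 [nan nan]]
jig rear edge [[-95.6  -5.6]]
[[236, 172, 98], [235, 173, 100], [237, 172, 100], [200, 141, 86], [137, 106, 75], [134, 103, 72], [131, 100, 71], [133, 102, 71], [139, 107, 75], [208, 161, 113], [252, 230, 171], [251, 229, 172], [251, 229, 172], [251, 229, 172], [254, 239, 180], [104, 84, 62]]
248 [[-17.2 -16.3]] [[ -4.3 -18. ]]
260 [[ -5.9 -16.5]] [[  8.2 -18.2]]<stdin>:8: RuntimeWarning: Mean of empty slice.
  ret = ret.dtype.type(ret / rcount)
```

>>> drive_tool(rows="1 0 -3 30 0; 1 0 0 30 0; 1 0 0 30 0; 1 0 0 30 0; 1 0 0 20 0; 1 0 0 15 0; 1 0 0 10 0; 1 0 0 10 0")

```text
t: 2.55
ee_pos: [0.5201, -0.0106, 0.0556]
eef_rot: [0.235, 0.972, 0.0, -0.0]
ft_force: [0.4, 0.5, 0.1]
grip_width: -0.001
grip_force: 0.0
```

```bash
python3 st.py
```

```text
t 2.55 jig [-53.56   0.56] z 55.6399723781234 yaw 152.87231296907876 Fjig 0.153449491503967 0.6254090606411035 0.06397071956661218 grip -0.0005139895830782605
```

The wrist and top estimates differ by about 5 mm, and the arm was still settling at that moment. I'll look once from close by at rest.

```bash
python3 - <<'E'
from h import *
np.set_printoptions(suppress=True,precision=1)
o=bot.get_obs();im=imaging.read_camera("wrist")[:,:,::-1].copy();cv2.imwrite("pics/w2.png",im);np.save("o2.npy",o,allow_pickle=True)
hsv=cv2.cvtColor(im,cv2.COLOR_BGR2HSV)
m=cv2.inRange(hsv,(0,200,100),(4,255,255));M=cv2.moments(m*1.0)
if M['m00']: uv=[M['m10']/M['m00'],M['m01']/M['m00']];print("pad",uv,jig(onz("wrist",[uv],.062,o)))
E
python3 st.py
```

```text
pad [535.8323983169705, 399.4481065918654] [[-9.2 98.8]]
t 2.6 jig [-54.27   0.31] z 54.3450509183246 yaw 152.86991848099666 Fjig 0.40700793014577413 -0.16115861448245306 -0.6274167822073817 grip 0.0017216713366954848
```

View pics/w2.png

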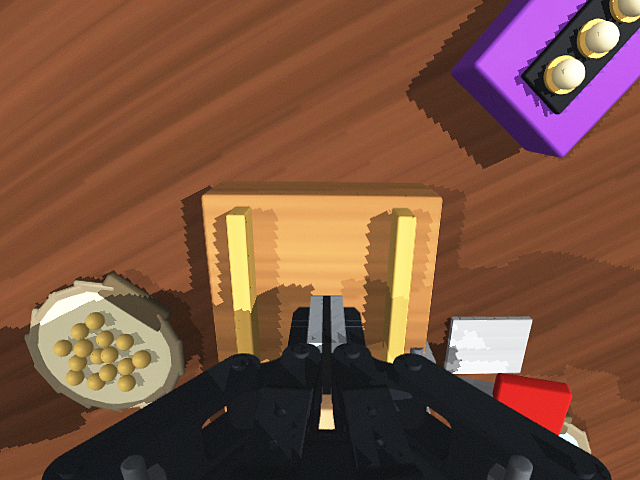

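The close view shows rail tops at u≈243 and 399 (middle 321) and the finger at u≈326. The finger is therefore about 2 mm too far towards the rocker, which means the true channel centre is at y≈−2 in my frame. I'll shift over, lower and approach.

>>> drive_tool(rows="1 0 -2 4 0; 1 -5 0 3 0; 1 -8 0 0 0; 1 -6 0 0 0; 1 -4 0 0 0; 1 -2 0 0 0; 1 -2 0 0 0; 1 -2 0 0 0")

```text
t: 3.4
ee_pos: [0.5451, -0.0258, 0.0493]
eef_rot: [0.235, 0.972, 0.0, -0.0]
ft_force: [0.3, 0.5, -0.6]
grip_width: 0.003
grip_force: 0.0
```

```bash
sed -i 's/J0=.*; YAW/J0=np.array([.5675,-.0355])-.002*np.array([.4555,.8902]); YAW/' h.py; python3 st.py
```

```text
t 3.4 jig [-24.33   0.44] z 49.28206526851563 yaw 152.86655288880235 Fjig 0.03272210527581332 0.5817476770344403 -0.6196394228897538 grip 0.002845355215194683
```

>>> drive_tool(rows="1 -2 0 0 0; 1 -2 0 0 0; 1 -2 0 0 0; 1 -2 0 0 0; 1 -2 0 0 0; 1 -2 0 0 0; 1 0 0 0 0; 1 0 0 0 0")

```text
t: 4.2
ee_pos: [0.5562, -0.0314, 0.0494]
eef_rot: [0.235, 0.972, 0.0, 0.0]
ft_force: [-0.1, -0.6, 0.9]
grip_width: 0.005
grip_force: 0.0
```

```bash
python3 st.py
```

```text
t 4.2 jig [-11.88   0.51] z 49.36623505286682 yaw 152.8609433788157 Fjig 0.14263472858113874 -0.5823458797998408 0.8662828386210697 grip 0.004584834917823773
```

>>> drive_tool(rows="1 -1 0 0 0; 1 -1 0 0 0; 1 -1 0 0 0; 1 -1 0 0 0; 1 -1 0 0 0; 1 -1 0 0 0; 1 -1 0 0 0; 1 -1 0 0 0")

```text
t: 5.0
ee_pos: [0.563, -0.0349, 0.0493]
eef_rot: [0.235, 0.972, 0.0, 0.0]
ft_force: [-1.9, 0.7, 1.1]
grip_width: -0.001
grip_force: 0.8
```

```bash
python3 st.py
python3 - <<'E'
from h import *
im=imaging.read_camera("top")[:,:,::-1];cv2.imwrite("pics/top1.png",cv2.resize(im[180:330,270:430],None,fx=4,fy=4,interpolation=cv2.INTER_CUBIC))
E
```

```text
t 5.0 jig [-4.26  0.49] z 49.32191259038035 yaw 152.86750419895705 Fjig -1.9588650606538254 -0.245744754825023 1.1476497158630392 grip -0.001262582443058167
```

View pics/top1.png

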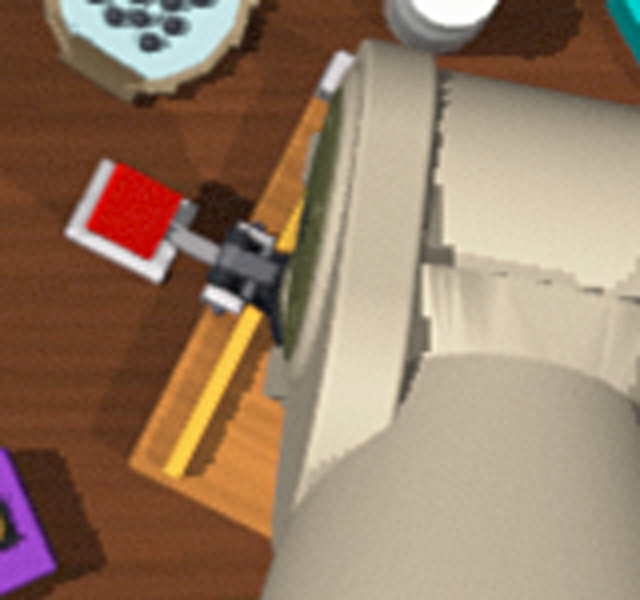

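The arm hides the carrier in the top view, but the roughly 2 N reaction shows it is being pushed. I'll go on in small steps by force.

>>> drive_tool(rows="1 -0.6 0 0 0; 1 -0.6 0 0 0; 1 -0.6 0 0 0; 1 -0.6 0 0 0; 1 -0.6 0 0 0; 1 -0.6 0 0 0; 1 -0.6 0 0 0; 1 -0.6 0 0 0")

```text
t: 5.85
ee_pos: [0.564, -0.0354, 0.049]
eef_rot: [0.234, 0.972, 0.001, -0.003]
ft_force: [-10.7, 5.9, 10.0]
grip_width: -0.001
grip_force: 6.2
```

```bash
python3 st.py
```

```text
t 5.85 jig [-3.15  0.48] z 48.99933500301949 yaw 152.91728456072465 Fjig -12.189471569871706 0.4384910847145065 10.037134501937944 grip -0.000732702940458407
```

The carrier met a firm stop at about 12 N. I'll back off, lift clear and check on the way to the pad.

>>> drive_tool(rows="1 5 0 0 0; 1 15 0 0 0; 1 30 0 0 0; 1 30 0 -20 0; 1 10 0 -40 0; 1 0 20 -40 0; 1 0 40 0 0; 1 0 40 0 0")

```text
t: 6.65
ee_pos: [0.5355, 0.0934, 0.1519]
eef_rot: [0.236, 0.972, 0.001, 0.003]
ft_force: [0.5, -0.8, -0.6]
grip_width: -0.003
grip_force: 0.0
```

>>> drive_tool(rows="1 0 0 0 0; 1 0 0 0 0; 1 0 0 0 0; 1 0 0 0 0; 1 0 0 0 0; 1 0 0 0 0; 1 0 0 0 0; 1 0 0 0 0")

```text
t: 7.45
ee_pos: [0.5327, 0.0927, 0.1493]
eef_rot: [0.235, 0.972, 0.0, 0.0]
ft_force: [-1.1, -0.0, 0.4]
grip_width: -0.0
grip_force: 0.0
```

```bash
python3 st.py
python3 - <<'E'
from h import *
a=imaging.read_camera("top")[180:330,270:430,::-1];o=bot.get_obs();w=imaging.read_camera("wrist")[:,:,::-1]
np.save("o3.npy",o,allow_pickle=True); cv2.imwrite("pics/w3.png",w);cv2.imwrite("pics/t3.png",a)
A=cv2.resize(a,(400,375),interpolation=cv2.INTER_CUBIC);W=cv2.resize(w,(400,300))
A=np.vstack([A,np.zeros((25,400,3),np.uint8)]);W=np.vstack([W,np.zeros((100,400,3),np.uint8)])
cv2.imwrite("pics/both3.png",np.hstack([A,W]))
E
```

```text
t 7.45 jig [-89.38 100.28] z 149.34382749938382 yaw 152.84319146071405 Fjig -0.9563814241054522 -0.5183752475945833 0.35896017676934155 grip -0.00022915358292014472
```

View pics/both3.png

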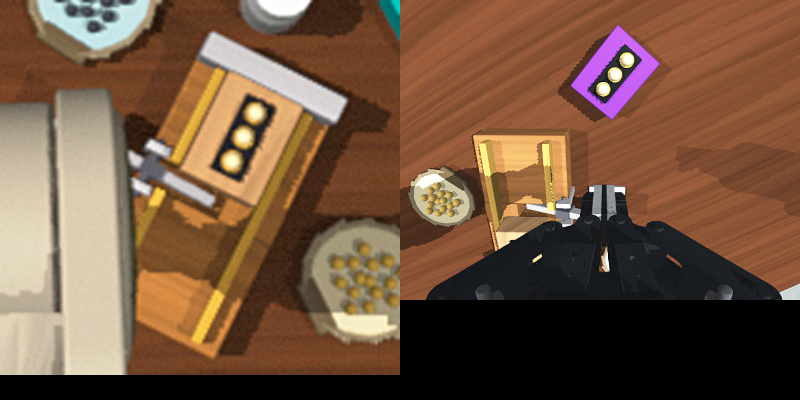

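The top crop shows the carrier against the stop, with its top corners near (222,73), (305,110), (258,210) and (176,172). The rocker's tooth arm ends near (213,203). I'll check the carrier's position and the tooth height by two-view rays, and locate the red pad in the wrist view.

Run:
```python
from h import *
np.set_printoptions(suppress=True,precision=1)
f=lambda L:np.array(L)/2.5+[270,180]
print("carrier",jig(onz("top",f([[222,73],[305,110],[258,210],[176,172]]),.07)))
o=np.load("o3.npy",allow_pickle=True).item()
a,da=ray("top",f([[213,203]]));b,db=ray("wrist",[[203,331]],o)
A=np.c_[da[0],-db[0]];s=np.linalg.lstsq(A,b-a,rcond=None)[0];p=a+s[0]*da[0];q=b+s[1]*db[0]
print("tooth",jig(p),p[2]*1000,jig(q),q[2]*1000)
w=cv2.imread("pics/w3.png");h=cv2.cvtColor(w,cv2.COLOR_BGR2HSV);print("red px",cv2.countNonZero(cv2.inRange(h,(0,200,80),(4,255,255))))
s=imaging.read_camera("side")[:,:,::-1];cv2.imwrite("pics/s3.png",cv2.resize(s[140:300,220:440],(770,560),interpolation=cv2.INTER_CUBIC))
```

```text
carrier [[ 83.3  33.5]
 [ 85.9 -31.2]
 [  6.8 -32. ]
 [  5.2  31.9]]
tooth [[ 0.6 -4.6]] 26.08899589199687 [[ 0.8 -4.3]] 26.08069415827835
red px 0
```

View pics/s3.png

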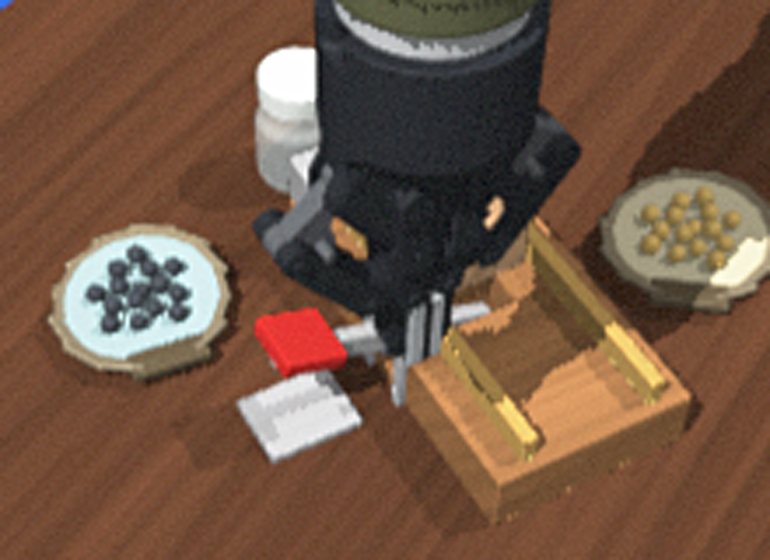

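Run:
```python
from h import *
def W(jx,jy,z):
    c,s=np.cos(YAW),np.sin(YAW);return np.r_[J0+np.array([c*jx-s*jy,s*jx+c*jy])/1000,z]
def px(X):
    p=imaging.camera_params("top");K=np.array([[p['fx'],0,p['cx']],[0,p['fy'],p['cy']],[0,0,1]])
    return cv2.projectPoints(np.array([X]),cv2.Rodrigues(np.array(p['R']))[0],np.float64(p['t']),K,np.float64(p['D']))[0].ravel()
a=cv2.imread("pics/t3.png").astype(np.float32);b=cv2.imread("pics/top0.png")[180:330,270:430].astype(np.float32)
for n,im in(("before",b),("after",a)):
  for y in(-22,20):
    r=[]
    for x in range(56,112,2) if n=="after" else range(56,112,4):
        u=px(W(x,y,.068))-[270,180];v=cv2.getRectSubPix(im,(1,1),(float(u[0]),float(u[1])))[0,0];r.append((x,*v[::-1].astype(int).tolist()))
    print(n,y,r)
```

```text
before -22 [(56, 230, 176, 118), (60, 231, 178, 118), (64, 235, 182, 122), (68, 175, 130, 84), (72, 110, 72, 37), (76, 179, 116, 56), (80, 171, 108, 52), (84, 121, 98, 82), (88, 149, 145, 147), (92, 224, 220, 220), (96, 219, 211, 213), (100, 216, 213, 210), (104, 214, 208, 209), (108, 124, 114, 109)]
before 20 [(56, 231, 178, 118), (60, 230, 177, 118), (64, 231, 176, 118), (68, 195, 139, 85), (72, 208, 134, 64), (76, 210, 134, 66), (80, 204, 130, 61), (84, 149, 111, 82), (88, 136, 133, 135), (92, 217, 212, 214), (96, 214, 209, 209), (100, 214, 206, 208), (104, 213, 209, 208), (108, 129, 120, 120)]
after -22 [(56, 219, 162, 107), (58, 218, 162, 106), (60, 218, 163, 108), (62, 219, 166, 109), (64, 223, 167, 111), (66, 228, 175, 117), (68, 230, 177, 117), (70, 229, 177, 117), (72, 228, 175, 116), (74, 228, 174, 117), (76, 228, 176, 117), (78, 230, 176, 119), (80, 232, 180, 118), (82, 232, 179, 120), (84, 232, 179, 115), (86, 228, 173, 115), (88, 197, 161, 131), (90, 198, 194, 196), (92, 221, 219, 221), (94, 219, 215, 215), (96, 217, 210, 210), (98, 216, 211, 210), (100, 217, 212, 211), (102, 215, 209, 209), (104, 215, 209, 210), (106, 207, 201, 201), (108, 121, 112, 108), (110, 60, 33, 20)]
after 20 [(56, 231, 178, 116), (58, 232, 178, 116), (60, 230, 178, 116), (62, 232, 179, 118), (64, 230, 177, 114), (66, 230, 178, 116), (68, 230, 177, 116), (70, 229, 177, 116), (72, 230, 178, 115), (74, 231, 177, 117), (76, 230, 178, 118), (78, 231, 180, 119), (80, 231, 178, 118), (82, 231, 177, 118), (84, 231, 175, 116), (86, 230, 173, 113), (88, 189, 153, 122), (90, 190, 185, 184), (92, 215, 212, 213), (94, 213, 208, 209), (96, 216, 210, 210), (98, 215, 209, 211), (100, 213, 207, 209), (102, 212, 207, 208), (104, 216, 210, 209), (106, 207, 201, 203), (108, 129, 120, 119), (110, 71, 44, 31)]
```

There is no gap: pale wood runs straight into the steel at x≈88–89, so the carrier is home. The rocker is still up, with the tooth at z≈26 mm. Now to the pad.

>>> drive_tool(rows="1 -20 4 0 0; 1 -25 0 0 0; 1 -25 0 0 0; 1 -15 0 -0 0; 1 -7 0 20 0; 1 0 0 25 0; 1 0 0 20 0; 1 0 0 5 0")

```text
t: 8.4
ee_pos: [0.6146, 0.0546, 0.0765]
eef_rot: [0.235, 0.972, -0.0, -0.002]
ft_force: [-0.2, 0.2, 0.6]
grip_width: 0.001
grip_force: 0.0
```

```bash
python3 st.py
python3 - <<'E'
from h import *
s=imaging.read_camera("side")[:,:,::-1];t=imaging.read_camera("top")[:,:,::-1]
cv2.imwrite("pics/b4.png",np.hstack([cv2.resize(x,(400,300),interpolation=cv2.INTER_CUBIC) for x in (s[180:270,260:380],t[180:300,250:410])]))
E
python3 st.py
```

```text
t 8.4 jig [  0.84 103.66] z 76.52804941840111 yaw 152.86236360826868 Fjig -0.2511374941720954 0.06536400042379163 0.590008582463354 grip 0.000730111770280067
t 8.5 jig [  1.79 104.21] z 78.46867637527284 yaw 152.8735832898699 Fjig 0.014968063900762833 -0.0853620637265318 0.4219359963740894 grip -0.003935976057587954
```

View pics/b4.png

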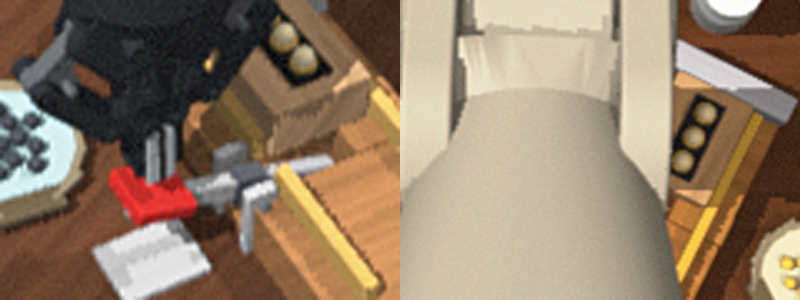

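In the side crop the fingertips at (160,160) stand over the middle of the red pad. I'll press down slowly.

>>> drive_tool(rows="1 0 0 3 0; 1 0 0 3 0; 1 0 0 2 0; 1 0 0 2 0; 1 0 0 2 0; 1 0 0 2 0; 1 0 0 2 0; 1 0 0 2 0")

```text
t: 9.3
ee_pos: [0.617, 0.0552, 0.0621]
eef_rot: [0.234, 0.972, 0.001, 0.001]
ft_force: [-0.6, 2.2, 6.5]
grip_width: -0.0
grip_force: 2.6
```

>>> drive_tool(rows="1 0 0 1 0; 1 0 0 1 0; 1 0 0 1 0; 1 0 0 1 0; 1 0 0 1 0; 1 0 0 1 0; 1 0 0 1 0; 1 0 0 1 0")

```text
t: 10.1
ee_pos: [0.6169, 0.0546, 0.0534]
eef_rot: [0.235, 0.972, 0.0, 0.0]
ft_force: [2.0, 1.5, 3.7]
grip_width: 0.001
grip_force: 1.7
```

>>> drive_tool(rows="1 0 0 1.5 0; 1 0 0 1.5 0; 1 0 0 1.5 0; 1 0 0 1.5 0; 1 0 0 1.5 0; 1 0 0 1.5 0; 1 0 0 1.5 0; 1 0 0 1.5 0")

```text
t: 10.9
ee_pos: [0.6161, 0.0545, 0.0409]
eef_rot: [0.235, 0.972, -0.0, -0.0]
ft_force: [-0.4, -0.2, 0.3]
grip_width: -0.004
grip_force: 0.0
```

```bash
python3 st.py
```

```text
t 10.9 jig [  2.25 104.27] z 40.88347201425745 yaw 152.86464920024426 Fjig -0.22609702126693004 -0.35438876801762037 0.2969507812700184 grip -0.003761730405471768
```

Snapped. Now I'll seek the flipped pad, expected near z≈31 mm.

>>> drive_tool(rows="1 0 0 1 0; 1 0 0 1 0; 1 0 0 1 0; 1 0 0 1 0; 1 0 0 1 0; 1 0 0 1 0; 1 0 0 0.5 0; 1 0 0 0.5 0")

```text
t: 11.7
ee_pos: [0.6164, 0.0546, 0.0342]
eef_rot: [0.235, 0.972, 0.0, 0.0]
ft_force: [0.5, -0.1, 0.4]
grip_width: -0.003
grip_force: 0.0
```

>>> drive_tool(rows="1 0 0 0.5 0; 1 0 0 0.5 0; 1 0 0 0.5 0; 1 0 0 0.5 0; 1 0 0 0.5 0; 1 0 0 0 0; 1 0 0 0 0; 1 0 0 0 0")

```text
t: 12.5
ee_pos: [0.6165, 0.0546, 0.0319]
eef_rot: [0.235, 0.972, 0.0, 0.0]
ft_force: [-0.5, -0.2, 0.0]
grip_width: 0.002
grip_force: 0.0
```

>>> drive_tool(rows="1 0 0 0.4 0; 1 0 0 0.4 0; 1 0 0 0.4 0; 1 0 0 0.4 0; 1 0 0 0.4 0; 1 0 0 0 0; 1 0 0 0 0; 1 0 0 0 0")

```text
t: 13.3
ee_pos: [0.6165, 0.0545, 0.0302]
eef_rot: [0.235, 0.972, 0.0, 0.0]
ft_force: [-1.8, 0.2, 5.0]
grip_width: 0.005
grip_force: 2.5
```

>>> drive_tool(rows="1 0 0 0.2 0; 1 0 0 0 0; 1 0 0 0 0; 1 0 0 0 0; 1 0 0 0 0; 1 0 0 0 0; 1 0 0 0 0; 1 0 0 0 0")

```text
t: 14.1
ee_pos: [0.6165, 0.0545, 0.0302]
eef_rot: [0.235, 0.972, 0.0, 0.0]
ft_force: [-1.9, -0.1, 6.5]
grip_width: -0.0
grip_force: 2.9
```

>>> drive_tool(rows="1 0 0 0 0; 1 0 0 0 0; 1 0 0 0 0; 1 0 0 0 0; 1 0 0 0 0; 1 0 0 0 0; 1 0 0 0 0; 1 0 0 0 0")

```text
t: 14.9
ee_pos: [0.6165, 0.0546, 0.0302]
eef_rot: [0.235, 0.972, 0.0, 0.0]
ft_force: [-2.6, 0.6, 6.3]
grip_width: 0.0
grip_force: 2.9
```

>>> drive_tool(rows="1 0 0 0 0; 1 0 0 0 0; 1 0 0 0 0; 1 0 0 0 0; 1 0 0 0 0; 1 0 0 0 0; 1 0 0 0 0; 1 0 0 0 0")

```text
t: 15.7
ee_pos: [0.6165, 0.0545, 0.0302]
eef_rot: [0.235, 0.972, 0.0, 0.0]
ft_force: [-1.4, -0.5, 6.8]
grip_width: 0.0
grip_force: 2.9
```

Held steady at about 6.7 N for over 2 s. I'll let go straight up and check.

>>> drive_tool(rows="1 0 0 -2 0; 1 0 0 -8 0; 1 0 0 -20 0; 1 0 0 -30 0; 1 0 0 -35 0; 1 20 20 -35 0; 1 40 20 -10 0; 1 40 20 0 0")

```text
t: 16.5
ee_pos: [0.5562, 0.1544, 0.1725]
eef_rot: [0.235, 0.972, 0.001, 0.003]
ft_force: [0.1, 0.3, -0.0]
grip_width: -0.004
grip_force: 0.0
```

>>> drive_tool(rows="1 35 30 0 0; 1 35 30 0 0; 1 35 30 0 0; 1 35 30 0 0; 1 0 0 0 0; 1 0 0 0 0; 1 0 0 0 0; 1 0 0 0 0")

```text
t: 17.3
ee_pos: [0.4856, 0.323, 0.1696]
eef_rot: [0.236, 0.972, -0.0, 0.0]
ft_force: [-0.2, -0.4, 0.0]
grip_width: -0.001
grip_force: 0.0
```

```bash
python3 st.py
python3 - <<'E'
from h import *
s=imaging.read_camera("side")[:,:,::-1];t=imaging.read_camera("top")[:,:,::-1]
cv2.imwrite("pics/b5.png",np.hstack([cv2.resize(x,(400,400),interpolation=cv2.INTER_CUBIC) for x in (s[140:300,260:420],t[180:330,270:420])]))
E
```

```text
t 17.3 jig [-236.19  283.79] z 169.6302963839959 yaw 152.74958572374197 Fjig -0.015450103795090736 -0.4013103109168276 0.003963764598315132 grip -0.0006432469163281948
```

View pics/b5.png

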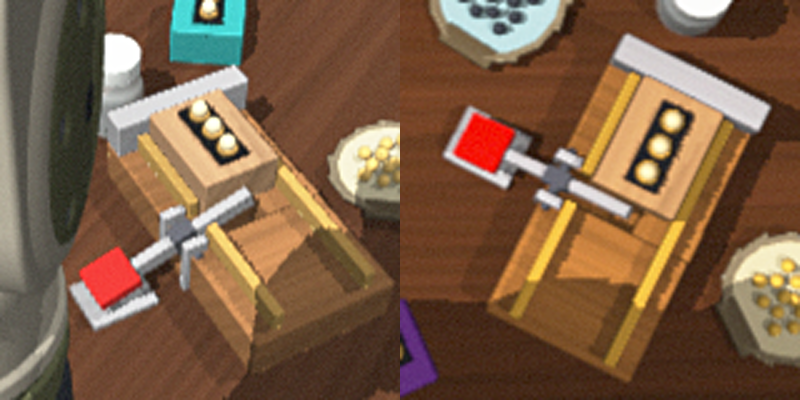

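The rocker is flipped: pad down at side (110,278), tooth raised behind the carrier at (250,195). The carrier is against the stop and the robot is clear, so I'm handing in.

```bash
python3 -c "
from station import bot
print(bot.hand_in())"
```

```text
the job is handed in; nothing more can be done
None
```

The job is handed in, with no verdict returned: the last pictures show the carrier home against the end stop and the rocker flipped with its tooth behind it, after the pad was held on its stop at about 6–7 N for over 2 s.

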